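Fetch the sample jar from behind the bottles and weigh it

TASK

The small orange-lidded specimen jar stands at the back of the grey bottle tray, hemmed in by two brown bottles and a glass staining jar. First clear these three onto the empty steel tray, standing upright, and while they all stand there set the specimen jar upright on the middle of the balance pan. Then put each of the three back upright on the very pad it came from, knocking nothing over and leaving the two droppers in the bottle tray where they are.

Things in the scene. Friction and masses are not known exactly. Their poses are not given: they have to be found in the camera images.
- bottle_tray: grey plastic tray fixed to the bench, 150 (x) x 260 (y) x 12 mm; origin under its centre, z up, -x edge towards the robot. Four black pads, tops 6 mm above the bench, centred (x, y mm) at front (-33, 0), left (30, 85), right (30, -85), back (30, 0). The specimen jar starts on the back pad, the three others one on each of the rest (varies).
- steel_tray: plain empty steel tray fixed to the bench, 110 (x) x 240 (y) mm, rim 15 mm high, inner floor 3 mm above the bench; origin under its centre, z up, long side along its y. The side area: it takes all three in a row along its y, 80 mm apart. It and the balance stand side by side beyond the bottle tray and the microscope, either one on the left
- pan (a point): centre of the top face of the balance's round steel pan, 94 mm across, 58 mm above the bench; z up. The balance (white, 120 x 180 mm, 42 mm high, display to the right of the pan) is fixed to the bench; the pan stands 16 mm above its housing
- specimen_jar: loose small jar with orange screw lid, 46 mm across the lid (z 42 to 56 mm), 40 mm across the body, 56 mm tall, 45 g; origin at the centre of its underside, z up along its axis. The lid is fixed: grip round it
- small_bottle: loose brown bottle with white cap, the smaller one: 60 mm across, 117 mm tall, about 190 g; origin at the centre of its underside, z up. Grip round the body; it counts as a straight solid 60 mm cylinder up to 110 mm, so the cap cannot be gripped
- large_bottle: loose brown bottle with blue cap, the larger one: 68 mm across, 134 mm tall, about 260 g; origin at the centre of its underside, z up. Grip round the body; it counts as a straight solid 68 mm cylinder up to 126 mm, so the cap cannot be gripped
- staining_jar: loose clear glass staining jar, rectangular, about 160 g: foot 52 (its x) x 58 (its y) mm, walls 44 x 52 mm, lid 48 x 56 mm at z 86 to 91 mm, a 16 mm round knob on it up to z 107 mm; origin at the centre of its underside, z up; starts turned up to 9 degrees against the bottle tray. The lid is fixed: grip across the lid's edges and upper walls
- dropper_tall: loose brown dropper bottle with black rubber teat, 29 mm across, 68 mm tall, in a front corner of the bottle tray; origin at the centre of its underside, z up. To be left alone
- dropper_short: loose small white dropper bottle with red cap, 29 mm across, 50 mm tall, in the other front corner of the bottle tray; origin at the centre of its underside, z up. To be left alone
Things that resemble listed ones, but are neither listed nor needed, are in the scene too. What is shaped like the specimen_jar but blue or pink is not meant.

How it is judged (in metres and radians):
On the way, in this order (a step that is already met when the one before it is completed fails the run):
1. both bottles and the staining jar stand upright and released on the steel tray, the specimen jar still in its place (x of small_bottle in the frame of steel_tray between -0.04 and 0.04 m and y of small_bottle in the frame of steel_tray between -0.105 and 0.105 m and z of each of small_bottle, large_bottle, staining_jar in the frame of steel_tray below 0.01 m and angle between each of small_bottle, large_bottle, staining_jar's own z axis and vertical below 0.1 rad and linear speed of each of small_bottle, large_bottle, staining_jar below 0.03 m/s and contact force between each of small_bottle, large_bottle, staining_jar and the fingers below 0.1 N and x of large_bottle in the frame of steel_tray between -0.04 and 0.04 m and y of large_bottle in the frame of steel_tray between -0.105 and 0.105 m and x of staining_jar in the frame of steel_tray between -0.04 and 0.04 m and y of staining_jar in the frame of steel_tray between -0.105 and 0.105 m and distance of specimen_jar from where it was at the start of the episode below 0.02 m), for 0.2 s.
2. the specimen jar stands released on the middle of the balance pan while the three still stand on the steel tray (horizontal distance between specimen_jar and pan below 0.015 m and z of specimen_jar in the frame of pan between -0.005 and 0.005 m and angle between each of specimen_jar, small_bottle, large_bottle, staining_jar's own z axis and vertical below 0.1 rad and linear speed of each of specimen_jar, small_bottle, large_bottle, staining_jar below 0.03 m/s and contact force between each of specimen_jar, small_bottle, large_bottle, staining_jar and the fingers below 0.1 N and x of small_bottle in the frame of steel_tray between -0.04 and 0.04 m and y of small_bottle in the frame of steel_tray between -0.105 and 0.105 m and z of each of small_bottle, large_bottle, staining_jar in the frame of steel_tray below 0.01 m and x of large_bottle in the frame of steel_tray between -0.04 and 0.04 m and y of large_bottle in the frame of steel_tray between -0.105 and 0.105 m and x of staining_jar in the frame of steel_tray between -0.04 and 0.04 m and y of staining_jar in the frame of steel_tray between -0.105 and 0.105 m), for 0.2 s.
At the end, for the whole second after the job is handed in: Each of the two bottles and the staining jar stands upright within 15 mm of where it stood at the start, and the specimen jar stands upright on the balance pan within 15 mm of its centre; all released and at rest (distance of each of small_bottle, large_bottle, staining_jar from where it was at the start of the episode below 0.015 m and angle between each of small_bottle, large_bottle, staining_jar, specimen_jar's own z axis and vertical below 0.1 rad and linear speed of each of small_bottle, large_bottle, staining_jar, specimen_jar below 0.03 m/s and contact force between each of small_bottle, large_bottle, staining_jar, specimen_jar and the fingers below 0.1 N and horizontal distance between specimen_jar and pan below 0.015 m and z of specimen_jar in the frame of pan between -0.005 and 0.005 m); the robot touches nothing.
It fails at once if a bottle, a jar or a dropper is tipped by more than 0.6 rad (angle between any of small_bottle, large_bottle, staining_jar, specimen_jar, dropper_tall, dropper_short's own z axis and vertical above 0.6 rad).
It fails at once if a dropper is shifted by more than 20 mm (distance of any of dropper_tall, dropper_short from where it was at the start of the episode above 0.02 m).
It also fails if it takes over 144 s, if anything falls off the work surface, if the arm or the gripper's body presses on something with over 40 N, if the wrist force passes 120 N, or if a joint passes its speed limit or range.

ROBOT

A 6-joint arm with a two-finger parallel gripper is mounted at the origin on a cart in front of the work surface, level with it; the furniture and walls round the work are solid. World frame = base frame: x ahead of the robot, y to its left, z up, the work surface at z = 0. Lengths are in mm, angles in rad, forces in N, time in s.
With the tool pointing down it reaches from about 300 to 750 mm from the base axis. Payload 8.5 kg.
Tool frame: the origin (TCP) lies on the centre line of the jaws, within the pads' length; the fingertips stand arm.tcp_to_tips ahead of it and the grasp point (between the pads) lies 6 mm ahead of it (arm.tcp_to_tips is the distance from the TCP to the fingertips, in mm); z points along the fingers, y is the line along which they close (so a half turn about z gives the same grasp; the last joint's range is limited). The gripper opens to 88 mm and grips with 3 to 60 N. Pads are 18 mm wide; open, the fingers measure 123 mm over their backs; the gripper's body (75 mm by 187 mm) begins 45 mm behind the grasp point.
Start: joints at [0.497, 0.381, 1.297, -0, 1.464, -0.215], TCP at [416.367, 359.332, 263.748] pointing down, gripper open.
Joint ranges: [-3.11, 3.11], [-0.89, 2.33], [0.22, 2.48], [-1.42, 4.56], [0.17, 2.85], [-2.88, 2.88]. Speed limits (rad/s): [2.39, 2.39, 3.14, 3.14, 3.14, 3.14].

INTERFACE

Orientations are given as a unit quaternion [x, y, z, w].
In Python, from rig import arm, imaging, order gives the robot as it stands.
- The arm moves only by the tool carry_out, never from a script. Its argument "steps" is one flat list of numbers, 4 for each row, row after row: the shift along the tool's x, y, z in mm, then the turn about the tool's z in degrees. A call has 1 to 10 rows; each row shifts and turns the commanded pose from where the row before left it, along the tool's axes as they then stand; what a row does not reach is not made up. A row lasts 1/10 s, in which the tool goes at most 50 mm and 8.59 degrees, less where a joint would pass 70% of its speed; a pose out of reach is approached as far as the arm can. A call with a gripper value outside its range is refused whole. "grip" is the closure, from 0 (fully open) to 1 (shut), set as the call begins (left out, the last holds). The fingers move at their own pace and stop on an object; the grip force is fixed at half the most. Time passes only in rows, so rows that do not move let the fingers close. It gives the time, the measured TCP pose, the force, the opening and the grip force at its end, in the units of the state.
- arm.read_state(): the state, without advancing time (a new reading comes with each control period).
- imaging.capture(name): name is "side" or "top" or "wrist"; returns a dict with "color" (420x560x3 uint8, red, green, blue), "camera_matrix" (3x3 intrinsics, pixels), "k1" (the pictures are not rectified: a ray, as slopes to the right and down, at radius r is drawn at 1 + k1 r^2 times it, then the intrinsics apply), "R" (3x3) and "t" (3): a world point X has camera coordinates R X + t; the wrist camera has in their place "hand_eye" (4x4, takes a point from camera to tool coordinates, whose origin is the TCP and whose axes are the flange's). Camera axes: x right, y down, z forward; pixel columns grow to the right and rows downward; lengths in mm; the calibration is good to about 2 mm. A picture is of the moment at which its call begins: read the wrist's pose just before it. There is no depth.
- order.close_job(): hands the job in; it is judged then, once.
Trained networks look in a picture, given as the dict that the camera call returned (one of the last four; its "shot" number tells which), for a name from the list of things; names that differ only in an ending like _2 or _b are one class to them, and where a whole thing is asked for, a point or a joint stands for the part that bears it (a point fixed in the world has none). Each returns a list of dicts, best first, with "p" (0 to 1); they miss things now and then, are a little off and sometimes report something else, mostly with a low value. They report only what shows in the picture. A call takes as long as a camera call. They do not tell look-alikes from the thing itself.
- imaging.look_for(thing, picture): "at" ([x, y, z] in mm, in world coordinates, good to about 4 mm: the middle of the surface that is visible of it).
- imaging.place_of(thing, picture): "at" ([x, y, z] in mm, in world coordinates, good to about 4 mm: a listed point, or the origin of a listed thing).
The state is a dict: "t": time; "joint_positions": joint angles; "dq": joint speeds; "effort": joint torques, N m; "ee_pos": TCP position; "eef_rot": TCP orientation; "wrist_force": force on the tool from outside, world axes, zero at the start; "moment": the same for the moment, N m; "gripper_width": finger opening in mm; "gripper_force": force on a finger pad.
Only numpy, scipy, OpenCV 4.12 (cv2) and the standard library are available. Lean on these libraries where they do the work, as an engineer would, in place of code of your own. Each camera call takes 0.05 s, during which the arm holds its last target. There are 200 camera calls.

## Working session

There is one attempt and no reset: what is moved stays moved. The work goes in short steps, Python scripts to look and compute and a tool call to move; the robot and the scene stay as the last step left them, time stands still between calls to the robot, and variables do not carry over. Pictures are saved under pics/ and viewed, at most 14 in all, crops included, and the job is handed in when it is done.

Besides the shell and the picture viewer there is one more tool, called after "Emit:" as name(argument=value, ...) on one line, values as JSON. carry_out: Moves the arm, as the interface text tells. Its arguments: {"type":"object","properties":{"steps":{"type":"array"},"grip":{"type":"number"}},"required":["steps"]}

```bash
mkdir -p pics; ls
cat > h.py <<'E'
import numpy as np, cv2
from rig import arm, imaging, order
def save(n,p): cv2.imwrite('pics/'+n+'.png',cv2.cvtColor(p['color'],cv2.COLOR_RGB2BGR))
E
python3 - <<'E'
from h import *
s=arm.read_state()
print(s, arm.tcp_to_tips)
for c in ('top','side'):
    p=imaging.capture(c); save(c+'0',p)
    print(c,p.get('k1'),p['camera_matrix'].tolist() if hasattr(p['camera_matrix'],'tolist') else p['camera_matrix'],np.round(p['R'],3).tolist(),p['t'])
    for n in 'bottle_tray steel_tray pan specimen_jar small_bottle large_bottle staining_jar dropper_tall dropper_short'.split():
        print(n,[(np.round(d['at']).tolist(),round(d['p'],2)) for d in imaging.place_of(n,p)][:4])
E
```

```text
pics
{'t': 0.0, 'joint_positions': array([ 4.96671179e-01,  3.81209130e-01,  1.29825938e+00, -2.39541384e-05,
        1.46357833e+00, -2.15256855e-01]), 'dq': array([ 0.00030867, -0.00062838,  0.00183838,  0.00074596, -0.00128816,
       -0.00047205]), 'effort': array([ 1.05336534e-03, -4.37931991e+01, -2.24559492e+01,  7.13798404e-02,
        3.52753478e-02, -6.84592010e-05]), 'ee_pos': array([416.17947843, 359.20642822, 263.13115245]), 'eef_rot': array([ 4.16355111e-01,  9.09201789e-01, -5.88311150e-04, -4.27430630e-04]), 'wrist_force': array([ 0.23475589, -0.34648649,  0.21091355]), 'moment': array([0.02517742, 0.01630227, 0.05251483]), 'gripper_force': 0.0, 'gripper_width': 87.85612026356588} 25.0
top 0.03764577968204593 [[437.7529642408797, 0.0, 283.30019326219286], [0.0, 437.7529642408797, 216.02628249612408], [0.0, 0.0, 1.0]] [[-0.018, -1.0, -0.011], [-0.985, 0.02, -0.17], [0.17, 0.008, -0.985]] [ 147.85022801  516.8675442  1094.92676757]
bottle_tray [([488.0, 258.0, 0.0], 0.71)]
steel_tray [([658.0, -138.0, 3.0], 0.93)]
pan [([654.0, 144.0, 56.0], 0.67)]
specimen_jar [([452.0
[... 520 characters left out ...]
0163195542], [0.0, 0.0, 1.0]] [[0.082, -0.997, -0.016], [-0.739, -0.05, -0.672], [0.669, 0.067, -0.74]] [ 65.75848205 421.09417367 597.91918102]
bottle_tray [([484.0, 257.0, 2.0], 0.93)]
steel_tray [([651.0, -143.0, 3.0], 0.89), ([504.0, 172.0, 9.0], 0.51), ([487.0, 257.0, 4.0], 0.21)]
pan [([657.0, 149.0, 58.0], 0.63)]
specimen_jar [([633.0, 285.0, -0.0], 0.88), ([512.0, 256.0, 12.0], 0.83), ([341.0, 190.0, 1.0], 0.74)]
small_bottle [([508.0, 169.0, 9.0], 0.86)]
large_bottle [([525.0, 336.0, 3.0], 0.72)]
staining_jar [([454.0, 262.0, 6.0], 0.62), ([655.0, 150.0, 57.0], 0.54)]
dropper_tall [([454.0, 259.0, 10.0], 0.68), ([452.0, 362.0, 3.0], 0.66)]
dropper_short [([424.0, 159.0, 5.0], 0.66)]
```

View pics/top0.png

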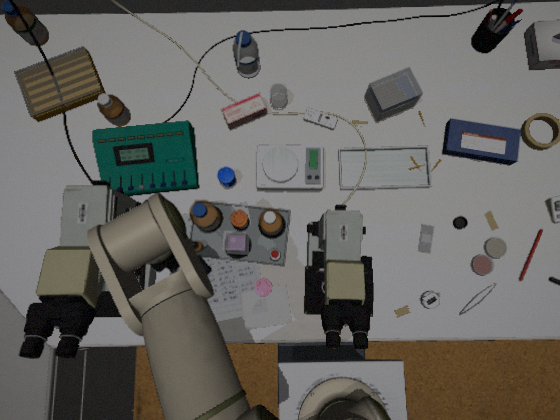

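View pics/side0.png

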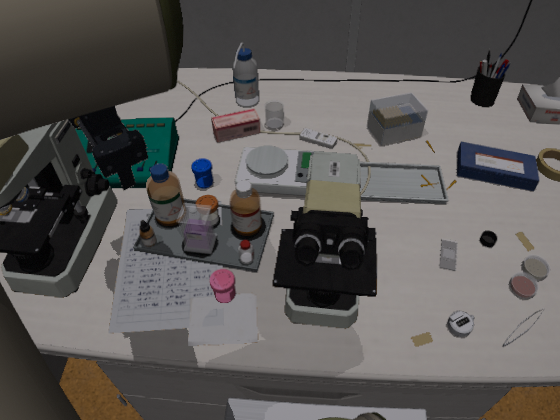

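The top view shows the tray at about (190-290, 200-265) px with the large bottle left, small bottle right, staining jar in front and orange jar at the back (238, 218). The balance is at (290, 167), the steel tray at (385, 168), and a microscope at (340, 275). The side view agrees: the microscope hides part of the steel tray's left end.

```bash
cat >> h.py <<'E'
def cam(p):
    if 'R' in p: return np.array(p['R']),np.array(p['t'])
    raise 0
def unproj(p,uv,z,R=None,t=None):
    if R is None: R,t=np.array(p['R']),np.array(p['t'])
    K=np.array(p['camera_matrix']); uv=np.atleast_2d(uv).astype(float)
    s=cv2.undistortPoints(uv.reshape(-1,1,2),K,np.array([p['k1'],0,0,0.])).reshape(-1,2)
    # k1 model: drawn = slope*(1+k1 r^2) same as OpenCV
    d=np.c_[s,np.ones(len(s))]@R; c=-R.T@t
    return c+d*((z-c[2])/d[:,2])[:,None]
def proj(p,X,R=None,t=None):
    if R is None: R,t=np.array(p['R']),np.array(p['t'])
    return cv2.projectPoints(np.atleast_2d(X).astype(float),cv2.Rodrigues(R)[0],t,np.array(p['camera_matrix']),np.array([p['k1'],0,0,0.]))[0].reshape(-1,2)
E
python3 - <<'E'
from h import *
a=cv2.imread('pics/top0.png')
p=imaging.capture('top'); 
def crop(n,x,y,w,h): cv2.imwrite(f'pics/{n}.png',cv2.resize(a[y:y+h,x:x+w],None,fx=800/w,fy=800/w,interpolation=cv2.INTER_CUBIC))
crop('c1',180,190,120,90); crop('c2',240,130,200,150)
print(-np.array(p['R']).T@p['t'])
E
```

```text
[ 325.9695355   128.96564034 1168.32705184]
```

View pics/c1.png

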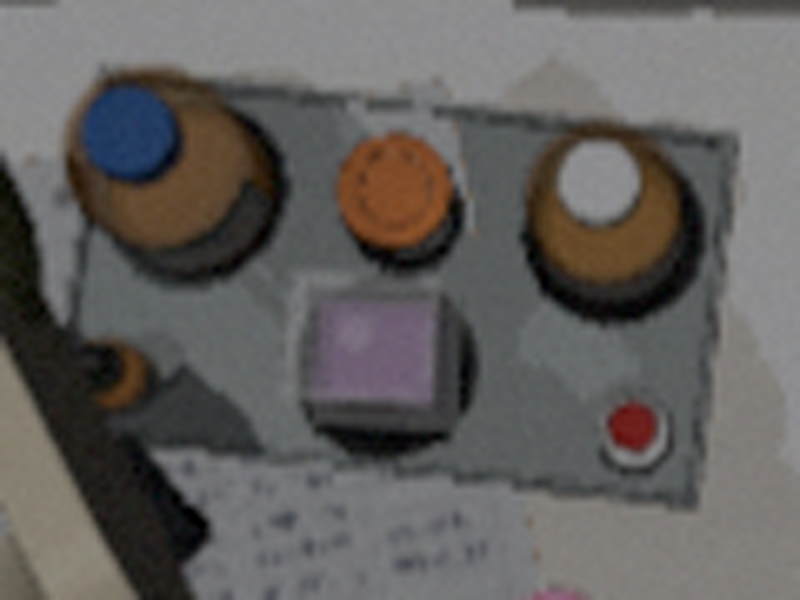

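View pics/c2.png

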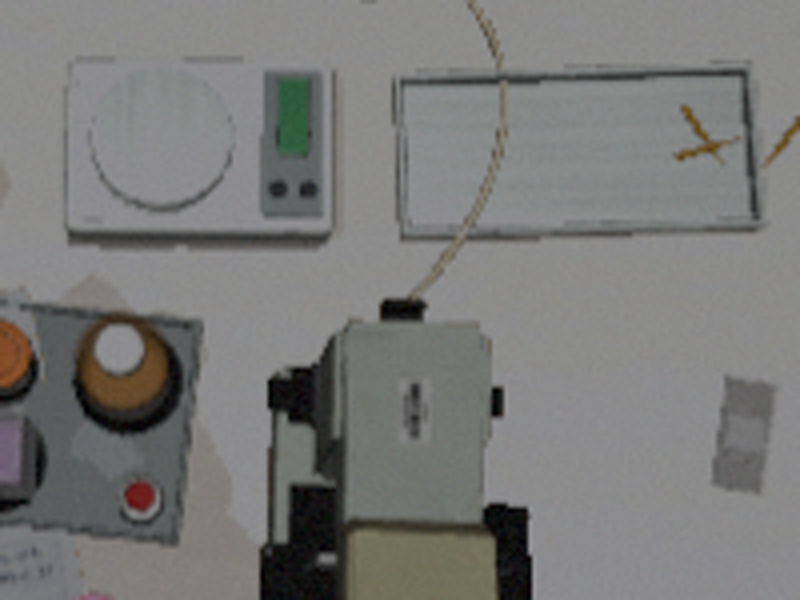

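The crops show the blue cap at (130,133), orange lid at (396,192), white cap at (598,182) and glass jar lid at about (373,345) in c1. In c2 the pan is at (162,138) and the steel tray rim corners are (395,75), (750,66), (762,226) and (402,237).

Run:
```python
from h import *
p=imaging.capture('top')
c1=lambda x,y:(180+(x+.5)/6.667-.5,190+(y+.5)/6.667-.5)
c2=lambda x,y:(240+(x+.5)/4-.5,130+(y+.5)/4-.5)
for n,uv,z in [('blue',c1(130,133),134),('orange',c1(396,192),56),('white',c1(598,182),117),('stain',c1(373,345),91),('knob',c1(353,335),107),
 ('red',c1(632,427),50),('trayTR',c1(738,135),12),('trayBR',c1(695,503),12),('trayTL',c1(103,68),12),('trayBL',c1(68,436),12),
 ('pan',c2(162,138),58),('sTL',c2(395,75),15),('sTR',c2(750,66),15),('sBR',c2(762,226),15),('sBL',c2(402,237),15)]+[('mic'+str(z)+str(i),c2(*q),z) for z in (150,300) for i,q in enumerate([(345,322),(487,322),(493,520),(262,545)])]:
    print(n,np.round(unproj(p,uv,z)[0],1))
```

```text
blue [524.1 339.7 134. ]
orange [513.8 252.3  56. ]
white [505.7 171.7 117. ]
stain [450.5 257.   91. ]
knob [452.5 262.5 107. ]
red [421.7 162.6  50. ]
trayTR [541.8 119.3  12. ]
trayBR [394.6 139.3  12. ]
trayTL [574.5 375.8  12. ]
trayBL [425.8 387.2  12. ]
pan [655.8 143.8  58. ]
sTL [709.7 -15.9  15. ]
sTR [ 710.2 -257.    15. ]
sBR [ 598.3 -257.1   15. ]
sBL [596.  -16.2  15. ]
mic1500 [513.6  36.4 150. ]
mic1501 [511.9 -47.2 150. ]
mic1502 [395.5 -44.9 150. ]
mic1503 [383.5  88.8 150. ]
mic3000 [486.  50. 300.]
mic3001 [484.5 -21.2 300. ]
mic3002 [385.3 -19.3 300. ]
mic3003 [375.   94.8 300. ]
```

Emit:
carry_out(steps=[0,0,-12,8.2,0,0,-12,8.2,0,0,-12,8.2,0,0,-12,8.2,0,0,-12,8,0,0,0,0])

```text
t: 1.7
ee_pos: [416.7, 359.5, 325.1]
eef_rot: [0.708, 0.707, 0.001, 0.0]
wrist_force: [0.3, -0.4, 0.3]
gripper_width: 88.1
gripper_force: 0.0
```

```bash
cat >> h.py <<'E'
from scipy.spatial.transform import Rotation as Ro
def wrist():
    s=arm.read_state(); p=imaging.capture('wrist'); H=np.array(p['hand_eye'])
    T=np.eye(4); T[:3,:3]=Ro.from_quat(s['eef_rot']).as_matrix(); T[:3,3]=s['ee_pos']
    C=np.linalg.inv(T@H); p['R'],p['t']=C[:3,:3],C[:3,3]; return p
def tri(obs):
    A=[];b=[]
    for p,uv in obs:
        a=unproj(p,uv,0)[0];c=-np.array(p['R']).T@np.array(p['t']);d=(a-c)/np.linalg.norm(a-c);M=np.eye(3)-np.outer(d,d);A.append(M);b.append(M@c)
    return np.linalg.lstsq(np.vstack(A),np.hstack(b),rcond=None)[0]
E
python3 - <<'E'
from h import *
p=wrist(); save('w0',p); print(np.round(p['hand_eye'],3))
t=imaging.capture('top'); s=imaging.capture('side'); print('mic',tri([(t,(343.6,232.4)),(s,(334,168))]))
print({k:np.round(v,3) for k,v in arm.read_state().items() if k in('joint_positions','ee_pos','eef_rot')})
E
```

```text
[[ 1.0000e-03 -9.6100e-01 -2.7800e-01  7.0041e+01]
 [ 1.0000e+00  1.0000e-03 -0.0000e+00 -9.2500e-01]
 [ 1.0000e-03 -2.7800e-01  9.6100e-01 -1.2160e+02]
 [ 0.0000e+00  0.0000e+00  0.0000e+00  1.0000e+00]]
mic [449.32720235   7.64306446 229.37222464]
{'joint_positions': array([0.497, 0.346, 1.18 , 0.   , 1.617, 0.493]), 'ee_pos': array([416.217, 359.245, 323.041]), 'eef_rot': array([ 0.706,  0.708, -0.   , -0.   ])}
```

View pics/w0.png

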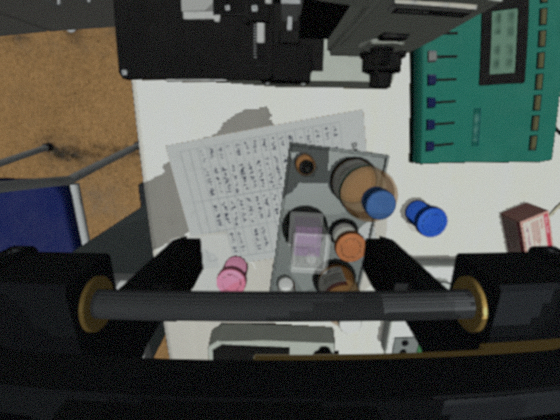

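Run:
```python
from h import *
p=wrist(); t=imaging.capture('top')
for n,uv,z in [('blue',(380,204),134+6),('orange',(350,246),62),('leftmic',(250,82),150),('leftmicR',(388,85),150),('tall teat',(304,165),70),('trayTR',(388,153),12),('trayTL',(289,143),12)]: print(n,np.round(unproj(p,uv,z)[0],1))
c1=lambda x,y:(180+(x+.5)/6.667-.5,190+(y+.5)/6.667-.5)
print('blue tri',tri([(p,(380,204)),(t,c1(130,133))]),'top at140',unproj(t,c1(130,133),140),'white123',unproj(t,c1(598,182),123),'or62',unproj(t,c1(396,192),62),'stain97',unproj(t,c1(373,345),97))
for n in 'bottle_tray specimen_jar small_bottle large_bottle staining_jar'.split():
    print(n,[(np.round(d['at']).tolist(),round(d['p'],2)) for d in imaging.place_of(n,p)][:3],[(np.round(d['at']).tolist(),round(d['p'],2)) for d in imaging.place_of(n,t)][:3])
```

```text
blue [520.5 339.2 140. ]
orange [510.8 254.   62. ]
leftmic [384.  460.9 150. ]
leftmicR [514.4 459.6 150. ]
tall teat [442.2 369.8  70. ]
trayTR [569.4 379.4  12. ]
trayTL [424.  392.5  12. ]
blue tri [522.47698519 338.63066838 137.33139652] top at140 [[522.97483403 338.43401166 140.        ]] white123 [[504.71720839 171.45824434 123.        ]] or62 [[512.78919688 251.68390638  62.        ]] stain97 [[449.79063083 256.3211668   97.        ]]
bottle_tray [([486.0, 259.0, 1.0], 0.75), ([449.0, 366.0, 6.0], 0.22)] [([487.0, 257.0, -2.0], 0.56)]
specimen_jar [([634.0, 287.0, 4.0], 0.71), ([519.0, 251.0, 6.0], 0.65), ([338.0, 191.0, 4.0], 0.6)] [([627.0, 288.0, -2.0], 0.84), ([334.0, 192.0, -4.0], 0.65), ([515.0, 249.0, 6.0], 0.54)]
small_bottle [([506.0, 173.0, 7.0], 0.77)] [([508.0, 173.0, 8.0], 0.9)]
large_bottle [([524.0, 338.0, 7.0], 0.74)] [([523.0, 342.0, 9.0], 0.83)]
staining_jar [([454.0, 260.0, 8.0], 0.73), ([419.0, 163.0, 5.0], 0.69)] [([454.0, 260.0, 5.0], 0.72)]
```

Emit:
carry_out(steps=[-5,25,0,0,-5,25,0,0,-5,25,0,0,-5,25,0,0,-1,9,0,0,0,0,0,0,0,0,0,0])

```text
t: 3.15
ee_pos: [524.6, 338.6, 323.8]
eef_rot: [0.707, 0.707, -0.0, -0.0]
wrist_force: [-0.0, 0.3, -0.5]
gripper_width: 87.9
gripper_force: 0.0
```

Emit:
carry_out(steps=[0,-1,30,0,0,0,30,0,0,0,30,0,0,0,30,0,0,0,30,0,0,0,25,0,0,0,20,0,0,0,14,0,0,0,0,0,0,0,0,0])

```text
t: 4.15
ee_pos: [523.9, 338.8, 115.7]
eef_rot: [0.707, 0.707, 0.0, 0.0]
wrist_force: [0.5, 0.1, -0.2]
gripper_width: 88.4
gripper_force: 0.0
```

Emit:
carry_out(steps=[0,0,0,0,0,0,0,0,0,0,0,0,0,0,0,0,0,0,0,0,0,0,0,0,0,0,0,0], grip=1)

```text
t: 4.85
ee_pos: [524.5, 338.5, 115.5]
eef_rot: [0.707, 0.707, 0.0, 0.0]
wrist_force: [-2.4, -0.1, 5.4]
gripper_width: 67.1
gripper_force: 30.0
```

Emit:
carry_out(steps=[0,0,-15,0,0,0,-25,0,0,0,-25,0,0,0,-25,0,-10,10,-20,0,-25,24,0,0,-28,24,0,0,-30,24,0,0,-30,24,0,0,-30,24,0,0])

```text
t: 5.85
ee_pos: [654.9, 183.9, 223.8]
eef_rot: [0.707, 0.707, -0.001, -0.001]
wrist_force: [0.1, 1.1, -2.8]
gripper_width: 67.7
gripper_force: 30.0
```

Emit:
carry_out(steps=[-40,0,0,0,-40,0,0,0,-40,0,0,0,-40,0,0,0,-40,0,0,0,-40,0,0,0,-40,0,0,0,-40,0,0,0,-30,0,0,0,-20,0,0,0])

```text
t: 6.85
ee_pos: [653.8, -187.0, 223.7]
eef_rot: [0.708, 0.706, -0.0, -0.001]
wrist_force: [-0.9, 0.5, -3.5]
gripper_width: 67.5
gripper_force: 30.0
```

Emit:
carry_out(steps=[-15,0,0,0,-12,0,0,0,0,0,25,0,0,0,25,0,0,0,25,0,0,0,18,0,0,0,8,0,0,0,4,0,0,0,0,0])

```text
t: 7.75
ee_pos: [654.6, -211.4, 120.1]
eef_rot: [0.707, 0.707, 0.0, 0.0]
wrist_force: [0.3, -0.4, -3.0]
gripper_width: 67.1
gripper_force: 30.0
```

Run:
```python
from h import *
s=arm.read_state();print(np.round(s['ee_pos'],1),np.round(s['wrist_force'],1))
p=imaging.capture('side'); a=cv2.cvtColor(p['color'],2)[100:280,300:540]
cv2.imwrite('pics/s1.png',cv2.resize(a,None,fx=3,fy=3))
```

```text
[ 654.6 -211.4  120.1] [ 0.3 -0.4 -3. ]
```

View pics/s1.png

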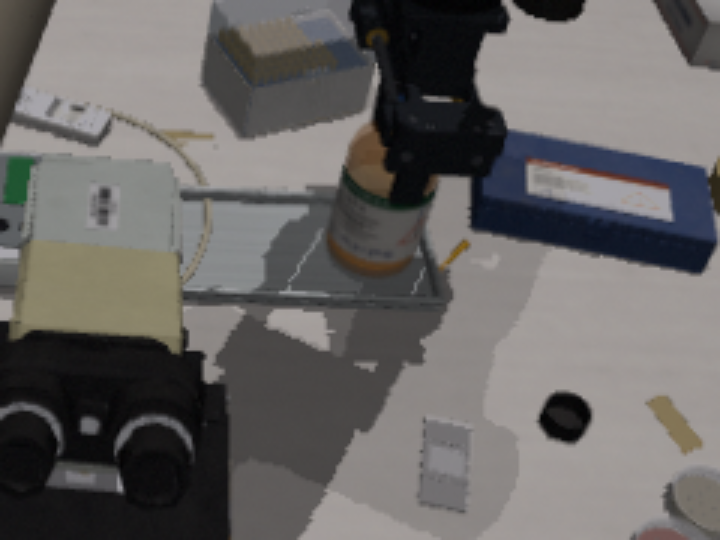

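The large bottle is held just over the right end of the steel tray, within the rim.

Emit:
carry_out(steps=[0,0,4,0,0,0,2,0,0,0,1,0,0,0,0,0,0,0,0,0])

```text
t: 8.3
ee_pos: [654.3, -211.7, 112.9]
eef_rot: [0.707, 0.707, 0.0, 0.0]
wrist_force: [0.4, -1.2, -3.1]
gripper_width: 67.6
gripper_force: 30.0
```

Emit:
carry_out(steps=[0,0,1,0,0,0,0,0,0,0,0,0])

```text
t: 8.6
ee_pos: [654.4, -211.8, 112.5]
eef_rot: [0.707, 0.707, 0.0, 0.0]
wrist_force: [-2.9, -0.1, 3.6]
gripper_width: 67.3
gripper_force: 30.0
```

Emit:
carry_out(steps=[0,0,0,0,0,0,0,0,0,0,0,0,0,0,0,0,0,0,-10,0,0,0,-25,0,0,0,-25,0,0,0,-25,0,0,0,-25,0], grip=0)

```text
t: 9.5
ee_pos: [654.3, -211.6, 223.7]
eef_rot: [0.707, 0.707, 0.0, 0.0]
wrist_force: [0.8, -0.3, -0.0]
gripper_width: 88.2
gripper_force: 0.0
```

Emit:
carry_out(steps=[40,0,0,0,45,0,0,0,45,0,0,0,45,0,0,0,45,0,0,0,45,0,0,0,45,0,0,0,40,0,0,0,30,-10,0,0,4,-20,0,0])

```text
t: 10.5
ee_pos: [624.1, 175.6, 222.0]
eef_rot: [0.706, 0.708, 0.001, 0.0]
wrist_force: [0.3, -0.7, -0.4]
gripper_width: 88.0
gripper_force: 0.0
```

Emit:
carry_out(steps=[0,-30,0,0,0,-30,0,0,0,-30,0,0,0,-28,0,0,0,0,0,0,0,0,0,0])

```text
t: 11.1
ee_pos: [506.8, 172.4, 222.7]
eef_rot: [0.707, 0.707, 0.001, 0.001]
wrist_force: [0.5, 0.8, 0.2]
gripper_width: 88.2
gripper_force: 0.0
```

Run:
```python
from h import *
s=arm.read_state();print(np.round(s['ee_pos'],1))
p=wrist(); save('w1',p)
for n in ['small_bottle','large_bottle']:
  for c in ('top','side'): print(n,c,[(np.round(d['at']).tolist(),round(d['p'],2)) for d in imaging.place_of(n,imaging.capture(c))][:3])
```

```text
[506.8 172.4 222.7]
small_bottle top [([506.0, 172.0, 4.0], 0.6)]
small_bottle side [([507.0, 171.0, 6.0], 0.83)]
large_bottle top [([654.0, -211.0, 3.0], 0.83)]
large_bottle side [([654.0, -213.0, 1.0], 0.94)]
```

View pics/w1.png

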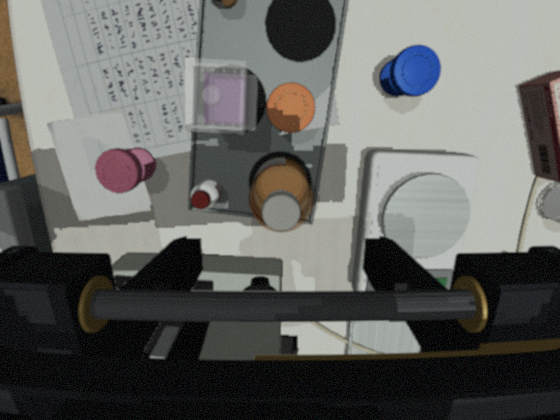

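The wrist view shows the white cap at (281,211), orange lid at (291,107), the free left pad at (301,25), the pan at (427,215) and the glass lid about square to the image.

Emit:
carry_out(steps=[0,0,25,0,0,0,25,0,0,0,25,0,0,0,25,0,0,0,18,0,0,0,7,0,0,0,0,0,0,0,0,0])

```text
t: 12.35
ee_pos: [506.8, 172.4, 97.5]
eef_rot: [0.707, 0.707, 0.0, 0.0]
wrist_force: [0.3, -1.2, 1.2]
gripper_width: 87.9
gripper_force: 0.0
```

Emit:
carry_out(steps=[0,0,0,0,0,0,0,0,0,0,0,0,0,0,0,0,0,0,0,0,0,0,0,0,0,0,0,0,0,0,0,0], grip=1)

```text
t: 13.15
ee_pos: [506.4, 172.3, 97.0]
eef_rot: [0.707, 0.707, 0.0, 0.0]
wrist_force: [-1.0, 0.4, 4.9]
gripper_width: 59.5
gripper_force: 30.0
```

Run:
```python
from h import *
p=imaging.capture('top')
s=arm.read_state();print(np.round(s['ee_pos'],1),s['gripper_width'])
# wrist w1 pose
H=np.array(wrist()['hand_eye']);T=np.eye(4);T[:3,:3]=Ro.from_quat([.7071,.7071,0,0]).as_matrix();T[:3,3]=[506.8,172.4,222.7]
C=np.linalg.inv(T@H);w=wrist();w['R'],w['t']=C[:3,:3],C[:3,3]
for n,uv,z in [('white',(281,211),123),('orange',(291,107),62),('pan',(427,215),58),('lid',(216,95),97),('lidTL',(187,58),97),('lidTR',(246,60),97),('lidBR',(246,131),97)]: print(n,np.round(unproj(w,uv,z)[0],1))
for n in ['pan','staining_jar','specimen_jar']: print(n,[(np.round(d['at']).tolist(),round(d['p'],2)) for d in imaging.place_of(n,p)][:4])
```

```text
[506.4 172.4  97. ] 59.2967367956305
white [504.6 170.9 123. ]
orange [513.4 251.2  62. ]
pan [655.7 145.7  58. ]
lid [452.6 259.5  97. ]
lidTL [431.2 287.5  97. ]
lidTR [477.3 285.4  97. ]
lidBR [475.8 231.2  97. ]
pan [([656.0, 144.0, 60.0], 0.96)]
staining_jar [([455.0, 261.0, 2.0], 0.72)]
specimen_jar [([632.0, 288.0, -1.0], 0.7), ([450.0, 369.0, 3.0], 0.44)]
```

Emit:
carry_out(steps=[0,0,-15,0,0,0,-25,0,0,0,-25,0,0,0,-25,0,0,10,-20,0,0,28,0,0,0,30,0,0,0,30,0,0,-15,30,0,0,-30,20,0,0])

```text
t: 14.45
ee_pos: [655.5, 128.1, 205.3]
eef_rot: [0.706, 0.708, -0.0, -0.001]
wrist_force: [0.7, 0.5, -2.3]
gripper_width: 59.3
gripper_force: 30.0
```

Emit:
carry_out(steps=[-40,0,0,0,-40,0,0,0,-40,0,0,0,-40,0,0,0,-40,0,0,0,-30,0,0,0,-20,0,0,0,-10,0,0,0,0,0,0,0])

```text
t: 15.35
ee_pos: [654.3, -133.1, 206.2]
eef_rot: [0.707, 0.707, -0.0, -0.0]
wrist_force: [-0.2, -0.5, -2.3]
gripper_width: 59.4
gripper_force: 30.0
```

Emit:
carry_out(steps=[0,0,20,0,0,0,25,0,0,0,25,0,0,0,20,0,0,0,13,0,0,0,6,0,0,0,2,0,0,0,0.5,0,0,0,0,0,0,0,0,0])

```text
t: 16.35
ee_pos: [654.6, -132.8, 96.0]
eef_rot: [0.707, 0.707, 0.0, 0.001]
wrist_force: [-0.0, -0.3, -2.4]
gripper_width: 59.4
gripper_force: 30.0
```

Emit:
carry_out(steps=[0,0,1,0,0,0,1,0,0,0,0.5,0,0,0,0,0,0,0,0,0])

```text
t: 16.85
ee_pos: [654.4, -132.8, 94.1]
eef_rot: [0.707, 0.707, 0.0, 0.001]
wrist_force: [-2.4, 0.6, 5.6]
gripper_width: 59.8
gripper_force: 30.0
```

Emit:
carry_out(steps=[0,0,0,0,0,0,0,0,0,0,0,0,0,0,0,0,0,0,-10,0,0,0,-25,0,0,0,-25,0,0,0,-25,0,0,0,-25,0], grip=0)

```text
t: 17.75
ee_pos: [654.3, -132.7, 204.6]
eef_rot: [0.707, 0.707, 0.0, 0.0]
wrist_force: [-0.7, -0.4, 0.6]
gripper_width: 88.0
gripper_force: 0.0
```

Emit:
carry_out(steps=[30,0,-10,0,45,0,-10,0,45,0,0,0,45,0,0,0,45,0,0,0,45,0,0,0,40,0,0,0,40,-20,0,0,30,-40,0,0,20,-40,0,0])

```text
t: 18.75
ee_pos: [552.8, 254.2, 223.0]
eef_rot: [0.707, 0.708, 0.0, -0.0]
wrist_force: [-0.1, 0.1, -0.1]
gripper_width: 88.0
gripper_force: 0.0
```

Emit:
carry_out(steps=[7,-40,0,0,0,-35,0,0,0,-26,0,0,0,0,0,0,0,0,0,0])

```text
t: 19.25
ee_pos: [453.7, 259.5, 223.7]
eef_rot: [0.707, 0.707, 0.001, 0.0]
wrist_force: [-0.8, -0.2, 0.2]
gripper_width: 88.2
gripper_force: 0.0
```

Run:
```python
from h import *
p=wrist(); save('w2',p); print(np.round(arm.read_state()['ee_pos'],1))
for n in ['staining_jar']: print(n,[(np.round(d['at']).tolist(),round(d['p'],2)) for d in imaging.place_of(n,p)][:4])
for n in ['small_bottle','large_bottle','staining_jar','specimen_jar']:
  for c in ('top','side'): print(n,c,[(np.round(d['at']).tolist(),round(d['p'],2)) for d in imaging.place_of(n,imaging.capture(c))][:3])
```

```text
[454.2 259.3 223.3]
staining_jar [([454.0, 258.0, 4.0], 0.86)]
small_bottle top [([652.0, -133.0, 2.0], 0.87), ([450.0, 373.0, 2.0], 0.59)]
small_bottle side []
large_bottle top [([653.0, -210.0, 4.0], 0.9)]
large_bottle side [([658.0, -212.0, -1.0], 0.75), ([484.0, 256.0, 2.0], 0.52)]
staining_jar top [([454.0, 263.0, 2.0], 0.59)]
staining_jar side [([453.0, 262.0, 5.0], 0.89)]
specimen_jar top [([631.0, 287.0, -2.0], 0.73), ([336.0, 191.0, -1.0], 0.45), ([656.0, -140.0, 3.0], 0.24)]
specimen_jar side [([340.0, 194.0, 0.0], 0.87), ([636.0, 285.0, 1.0], 0.86), ([515.0, 255.0, 8.0], 0.84)]
```

View pics/w2.png

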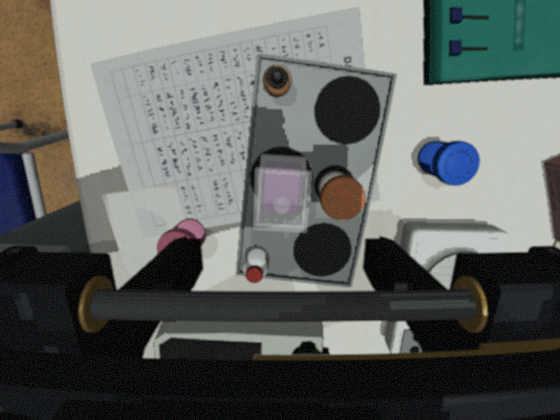

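Emit:
carry_out(steps=[0,-1,25,0,0,0,25,0,0,0,25,0,0,0,25,0,0,0,17,0,0,0,6,0,0,0,0,0,0,0,0,0])

```text
t: 20.95
ee_pos: [452.8, 259.5, 100.5]
eef_rot: [0.707, 0.707, 0.001, 0.0]
wrist_force: [-0.3, 0.3, -0.1]
gripper_width: 88.4
gripper_force: 0.0
```

Emit:
carry_out(steps=[0,0,0,0,0,0,0,0,0,0,0,0,0,0,0,0,0,0,0,0,0,0,0,0,0,0,0,0,0,0,0,0], grip=1)

```text
t: 21.75
ee_pos: [452.5, 259.4, 99.9]
eef_rot: [0.707, 0.707, 0.0, 0.0]
wrist_force: [0.6, -0.8, 1.4]
gripper_width: 48.0
gripper_force: 29.4
```

Emit:
carry_out(steps=[0,0,-15,0,0,0,-25,0,0,0,-25,0,0,0,-25,0,0,10,-20,0,0,28,0,0,0,34,0,0,0,34,0,0,-15,34,0,0,-30,34,0,0])

```text
t: 22.75
ee_pos: [627.0, 215.2, 208.9]
eef_rot: [0.706, 0.708, -0.0, -0.001]
wrist_force: [-0.3, 0.1, -1.5]
gripper_width: 47.7
gripper_force: 29.5
```

Emit:
carry_out(steps=[-30,20,0,0,-35,7,0,0,-40,0,0,0,-40,0,0,0,-40,0,0,0,-35,0,0,0,-25,0,0,0,-15,0,0,0,-8,0,0,0,0,0,0,0])

```text
t: 23.75
ee_pos: [653.3, -53.8, 209.4]
eef_rot: [0.707, 0.707, -0.0, -0.0]
wrist_force: [0.1, 0.3, -0.8]
gripper_width: 47.6
gripper_force: 29.5
```

Emit:
carry_out(steps=[0,0,20,0,0,0,25,0,0,0,25,0,0,0,20,0,0,0,13,0,0,0,6,0,0,0,2,0,0,0,0.5,0,0,0,0,0,0,0,0,0])

```text
t: 24.75
ee_pos: [653.5, -53.7, 98.9]
eef_rot: [0.707, 0.707, 0.0, 0.0]
wrist_force: [0.9, -0.5, -1.5]
gripper_width: 47.7
gripper_force: 29.5
```

Emit:
carry_out(steps=[0,0,0.5,0,0,0,0,0,0,0,0,0])

```text
t: 25.05
ee_pos: [653.3, -53.7, 97.8]
eef_rot: [0.707, 0.707, 0.0, 0.0]
wrist_force: [0.2, 0.7, -0.6]
gripper_width: 47.6
gripper_force: 29.5
```

Emit:
carry_out(steps=[0,0,1,0,0,0,0,0,0,0,0,0])

```text
t: 25.35
ee_pos: [653.4, -53.7, 96.8]
eef_rot: [0.707, 0.707, 0.0, 0.0]
wrist_force: [0.7, 0.4, -1.2]
gripper_width: 47.5
gripper_force: 29.4
```

Emit:
carry_out(steps=[0,0,0,0,0,0,0,0,0,0,0,0,0,0,0,0,0,0,-10,0,0,0,-25,0,0,0,-25,0,0,0,-25,0,0,0,-35,0], grip=0)

```text
t: 26.25
ee_pos: [652.8, -53.6, 217.6]
eef_rot: [0.707, 0.707, -0.0, -0.001]
wrist_force: [1.1, 0.1, 1.0]
gripper_width: 88.4
gripper_force: 0.0
```

Run:
```python
from h import *
p=wrist(); save('w3',p); print(np.round(arm.read_state()['ee_pos'],1))
for n in ['small_bottle','large_bottle','staining_jar','specimen_jar']:
  for c in ('top','side'): print(n,c,[(np.round(d['at']).tolist(),round(d['p'],2)) for d in imaging.place_of(n,imaging.capture(c))][:3])
save('t3',imaging.capture('top'))
```

```text
[654.6 -54.  224.9]
small_bottle top []
small_bottle side [([652.0, -135.0, 5.0], 0.67), ([486.0, 260.0, 3.0], 0.23)]
large_bottle top [([654.0, -212.0, 3.0], 0.74)]
large_bottle side [([658.0, -212.0, 2.0], 0.68)]
staining_jar top []
staining_jar side [([655.0, -50.0, 4.0], 0.68)]
specimen_jar top [([515.0, 254.0, 3.0], 0.67), ([626.0, 288.0, -1.0], 0.62)]
specimen_jar side [([340.0, 188.0, 0.0], 0.95), ([513.0, 258.0, 13.0], 0.61)]
```

View pics/t3.png

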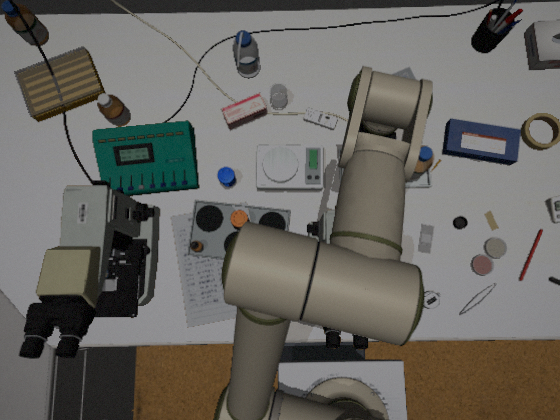

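The top view shows the arm above the steel tray, the large bottle upright at (423,158), and the orange jar still on its pad (239,217).

Emit:
carry_out(steps=[30,0,0,0,45,0,0,0,45,0,0,0,45,0,0,0,45,0,0,0,40,-20,0,0,30,-40,0,0,20,-40,0,0,6,-31,0,0,0,-10,0,0])

```text
t: 28.15
ee_pos: [509.8, 253.5, 217.2]
eef_rot: [0.706, 0.708, -0.0, -0.0]
wrist_force: [0.4, -0.2, 0.2]
gripper_width: 87.8
gripper_force: 0.0
```

Emit:
carry_out(steps=[0,0,25,0,0,0,25,0,0,0,20,0,0,0,0,0,0,0,0,0])

```text
t: 28.65
ee_pos: [513.2, 252.0, 147.2]
eef_rot: [0.707, 0.707, 0.0, 0.0]
wrist_force: [-0.3, 0.3, -0.6]
gripper_width: 88.1
gripper_force: 0.0
```

Run:
```python
from h import *
p=wrist(); save('w4',p); print(np.round(arm.read_state()['ee_pos'],1))
for c in ('top','side'): 
  for n in ['specimen_jar','pan']:print(n,c,[(np.round(d['at']).tolist(),round(d['p'],2)) for d in imaging.place_of(n,imaging.capture(c))][:4])
```

```text
[513.3 252.2 147.8]
specimen_jar top []
pan top [([655.0, 142.0, 58.0], 0.94)]
specimen_jar side [([515.0, 259.0, 12.0], 0.94), ([341.0, 190.0, -3.0], 0.89), ([634.0, 285.0, 5.0], 0.4)]
pan side [([656.0, 148.0, 56.0], 0.76)]
```

View pics/w4.png

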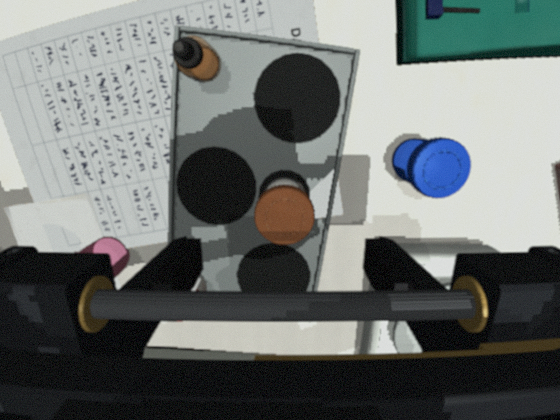

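The orange lid sits at (285,215), centred between the fingers (columns 200-367).

Emit:
carry_out(steps=[0,0,20,0,0,0,25,0,0,0,20,0,0,0,15,0,0,0,6,0,0,0,0,0,0,0,0,0])

```text
t: 29.8
ee_pos: [512.7, 252.4, 61.4]
eef_rot: [0.707, 0.707, 0.0, 0.0]
wrist_force: [0.6, -0.4, 0.3]
gripper_width: 88.3
gripper_force: 0.0
```

Emit:
carry_out(steps=[0,0,0,0,0,0,0,0,0,0,0,0,0,0,0,0,0,0,0,0,0,0,0,0,0,0,0,0,0,0,0,0], grip=1)

```text
t: 30.6
ee_pos: [512.4, 252.3, 60.8]
eef_rot: [0.707, 0.707, 0.0, 0.0]
wrist_force: [0.6, 0.6, 0.2]
gripper_width: 44.6
gripper_force: 30.0
```

Emit:
carry_out(steps=[0,0,-15,0,0,0,-25,0,0,0,-25,0,0,0,-25,0,0,0,-20,0,0,0,0,0,0,0,0,0])

```text
t: 31.3
ee_pos: [512.0, 252.2, 170.0]
eef_rot: [0.707, 0.707, -0.0, -0.0]
wrist_force: [-0.3, -0.1, -0.9]
gripper_width: 44.1
gripper_force: 30.0
```

Run:
```python
from h import *
p=wrist(); s=arm.read_state(); print(np.round(s['ee_pos'],1),s['gripper_width'])
def orange(im):
    h=cv2.cvtColor(im,cv2.COLOR_RGB2HSV); m=cv2.inRange(h,(3,120,60),(18,255,255)); n,l,st,c=cv2.connectedComponentsWithStats(m); i=np.argsort(-st[1:,4])[:3]+1; return [(st[k].tolist(),np.round(c[k],1).tolist()) for k in i]
print(orange(p['color'])); print(orange(cv2.cvtColor(cv2.imread('pics/w4.png'),4)))
print('proj held lid top',proj(p,s['ee_pos']+[0,0,1.2-0.0]))
T=p
H=np.array(p['hand_eye']);M=np.eye(4);M[:3,:3]=Ro.from_quat([.7071,.7071,0,0]).as_matrix();M[:3,3]=[513.3,252.2,147.8]
C=np.linalg.inv(M@H);print('w4 lid',unproj(p,(285,215),62,C[:3,:3],C[:3,3]))
save('w5',p)
t=imaging.capture('top');print('top pan',[d['at'] for d in imaging.place_of('pan',t)])
```

```text
[511.8 252.2 169.5] 44.5802157032372
[([234, 226, 98, 66, 5239], [282.4, 262.2]), ([197, 53, 28, 30, 425], [213.9, 69.6]), ([194, 73, 2, 2, 3], [194.7, 73.7])]
[([255, 186, 59, 59, 2746], [283.8, 214.8]), ([184, 47, 34, 33, 543], [205.2, 65.1]), ([178, 65, 1, 3, 3], [178.0, 66.0])]
proj held lid top [[284.12460877 275.11919726]]
w4 lid [[514.13378757 252.13568423  62.        ]]
top pan [[653.5, 142.0, 58.1]]
```

View pics/w5.png

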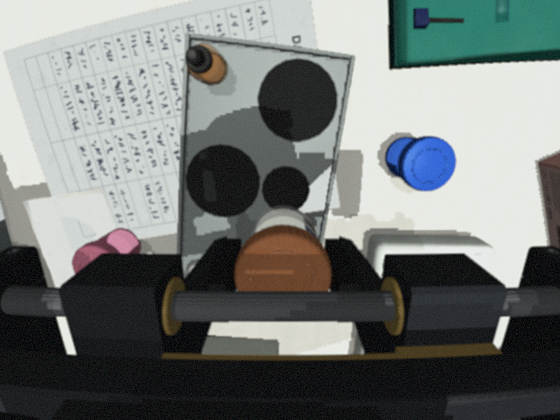

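The jar is held centred between the pads (lid at (282,275)), as predicted.

Emit:
carry_out(steps=[-8,10,0,0,-16,22,0,0,-20,26,0,0,-20,26,0,0,-18,25,0,0,-14,20,0,0,-8,10,0,0,-4,5,0,0,0,0,0,0,0,0,0,0])

```text
t: 32.45
ee_pos: [655.8, 144.9, 170.7]
eef_rot: [0.707, 0.707, -0.0, -0.0]
wrist_force: [0.3, 0.3, -0.1]
gripper_width: 44.8
gripper_force: 30.0
```

Emit:
carry_out(steps=[0,0,20,0,0,0,20,0,0,0,10,0,0,0,5,0,0,0,1,0,0,0,0,0,0,0,0,0])

```text
t: 33.15
ee_pos: [656.6, 144.4, 115.6]
eef_rot: [0.707, 0.707, 0.001, 0.0]
wrist_force: [-0.5, 0.3, 0.5]
gripper_width: 44.5
gripper_force: 30.0
```

Emit:
carry_out(steps=[0,0,1,0,0,0,0,0,0,0,0,0])

```text
t: 33.45
ee_pos: [656.4, 144.3, 113.9]
eef_rot: [0.707, 0.707, 0.0, 0.0]
wrist_force: [0.3, -0.6, -0.3]
gripper_width: 44.5
gripper_force: 30.0
```

Emit:
carry_out(steps=[0,0,1,0,0,0,0.5,0,0,0,0,0,0,0,0,0])

```text
t: 33.85
ee_pos: [656.5, 144.3, 112.8]
eef_rot: [0.707, 0.707, 0.0, 0.0]
wrist_force: [-1.5, -0.6, 5.0]
gripper_width: 44.6
gripper_force: 30.0
```

Contact with the pan; release, rise, and verify.

Emit:
carry_out(steps=[0,0,0,0,0,0,0,0,0,0,0,0,0,0,0,0,0,0,-10,0,0,0,-25,0,0,0,-25,0,0,0,-30,0,0,0,-20,0], grip=0)

```text
t: 34.75
ee_pos: [656.6, 144.4, 225.3]
eef_rot: [0.707, 0.707, 0.001, 0.001]
wrist_force: [-0.2, 0.7, 0.4]
gripper_width: 88.3
gripper_force: 0.0
```

Emit:
carry_out(steps=[-20,0,0,0,-35,0,0,0,-40,0,0,0,-40,0,0,0,-35,0,0,0,-20,-1,0,0,-8,-1,0,0,0,0,0,0,0,0,0,0])

```text
t: 35.65
ee_pos: [654.3, -52.7, 222.6]
eef_rot: [0.707, 0.707, 0.0, 0.0]
wrist_force: [0.1, 0.1, -0.1]
gripper_width: 88.1
gripper_force: 0.0
```

Run:
```python
from h import *
p=wrist(); save('w6',p); s=arm.read_state();print(np.round(s['ee_pos'],1))
print('wrist',[np.round(d['at']).tolist() for d in imaging.place_of('staining_jar',p)])
for n in ['specimen_jar','pan','small_bottle','large_bottle','staining_jar']:
  for c in ('top','side'): print(n,c,[(np.round(d['at']).tolist(),round(d['p'],2)) for d in imaging.place_of(n,imaging.capture(c))][:4])
```

```text
[654.4 -52.4 222.5]
wrist [[656.0, -52.0, 4.0]]
specimen_jar top [([658.0, 147.0, 57.0], 0.66), ([631.0, 285.0, 0.0], 0.59)]
specimen_jar side [([654.0, 147.0, 64.0], 0.65), ([339.0, 194.0, -0.0], 0.62)]
pan top [([655.0, 145.0, 58.0], 0.83)]
pan side [([652.0, 150.0, 55.0], 0.94), ([657.0, -212.0, 2.0], 0.61)]
small_bottle top [([485.0, 258.0, -1.0], 0.2)]
small_bottle side [([654.0, -135.0, 7.0], 0.77)]
large_bottle top [([655.0, -212.0, 4.0], 0.72)]
large_bottle side [([658.0, -212.0, 1.0], 0.91), ([650.0, -50.0, 5.0], 0.64)]
staining_jar top []
staining_jar side [([653.0, -50.0, 4.0], 0.72)]
```

View pics/w6.png

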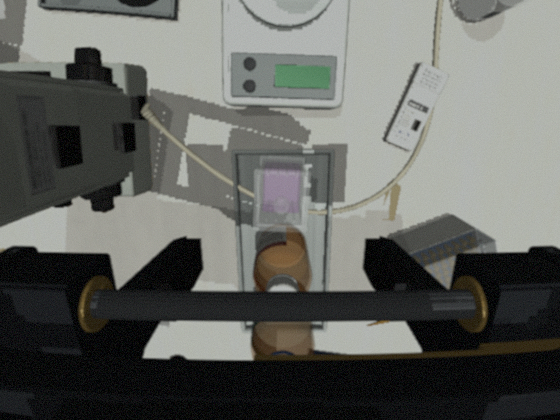

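Stain jar and both bottles stand in the steel tray; glass lid at (280,195).

Emit:
carry_out(steps=[-1,-1,25,0,0,0,25,0,0,0,25,0,0,0,25,0,0,0,18,0,0,0,7,0,0,0,0,0,0,0,0,0])

```text
t: 37.55
ee_pos: [653.8, -54.8, 98.3]
eef_rot: [0.707, 0.707, 0.0, 0.001]
wrist_force: [-0.4, -0.6, 1.0]
gripper_width: 88.2
gripper_force: 0.0
```

Emit:
carry_out(steps=[0,0,0,0,0,0,0,0,0,0,0,0,0,0,0,0,0,0,0,0,0,0,0,0,0,0,0,0,0,0,0,0], grip=1)

```text
t: 38.35
ee_pos: [653.3, -54.7, 97.3]
eef_rot: [0.707, 0.707, -0.0, 0.0]
wrist_force: [-1.0, -0.2, 0.5]
gripper_width: 47.8
gripper_force: 29.8
```

Emit:
carry_out(steps=[0,0,-15,0,0,0,-25,0,0,0,-25,0,0,0,-30,0,0,0,-30,0,20,0,-10,0,35,0,-10,0,40,0,0,0,40,0,0,0,40,0,0,0])

```text
t: 39.35
ee_pos: [653.1, 121.8, 241.9]
eef_rot: [0.707, 0.707, -0.0, -0.0]
wrist_force: [0.4, -0.5, -2.0]
gripper_width: 47.5
gripper_force: 30.0
```

Emit:
carry_out(steps=[35,-15,0,0,30,-25,0,0,25,-30,0,0,20,-30,0,0,15,-30,0,0,10,-28,0,0,3,-22,0,0,0,-14,0,0,0,-6,0,0,0,0,0,0])

```text
t: 40.35
ee_pos: [453.0, 258.4, 242.4]
eef_rot: [0.707, 0.707, 0.0, -0.0]
wrist_force: [0.6, -0.3, -1.5]
gripper_width: 47.5
gripper_force: 30.0
```

Emit:
carry_out(steps=[0,0,25,0,0,0,30,0,0,0,30,0,0,0,25,0,0,0,15,0,0,0,10,0,0,0,4,0,0,0,0,0,0,0,0,0])

```text
t: 41.25
ee_pos: [453.9, 258.4, 103.9]
eef_rot: [0.707, 0.707, 0.001, 0.0]
wrist_force: [-0.2, 0.2, -2.2]
gripper_width: 47.6
gripper_force: 30.0
```

Emit:
carry_out(steps=[0,-1,2,0,0,0,1,0,0,0,0.5,0,0,0,0,0,0,0,0,0])

```text
t: 41.75
ee_pos: [452.4, 258.4, 100.2]
eef_rot: [0.707, 0.707, 0.0, 0.0]
wrist_force: [-1.7, -0.8, 6.2]
gripper_width: 47.9
gripper_force: 29.8
```

Emit:
carry_out(steps=[0,0,0.5,0,0,0,0,0,0,0,0,0])

```text
t: 42.05
ee_pos: [452.5, 258.4, 100.1]
eef_rot: [0.707, 0.707, 0.0, 0.0]
wrist_force: [-3.1, -1.0, 10.6]
gripper_width: 48.1
gripper_force: 29.8
```

Emit:
carry_out(steps=[0,0,0,0,0,0,0,0,0,0,0,0,0,0,0,0,0,0,-10,0,0,0,-30,0,0,0,-30,0,0,0,-30,0,0,20,-20,0,0,30,0,0], grip=0)

```text
t: 43.05
ee_pos: [502.9, 258.9, 223.6]
eef_rot: [0.707, 0.707, 0.003, 0.002]
wrist_force: [-0.2, -0.0, 0.0]
gripper_width: 88.1
gripper_force: 0.0
```

Emit:
carry_out(steps=[0,40,0,0,-15,45,0,0,-30,40,0,0,-40,20,0,0,-45,7,0,0,-45,0,0,0,-45,0,0,0,-45,0,0,0,-45,0,0,0,-40,0,0,0])

```text
t: 44.05
ee_pos: [654.0, -93.9, 220.1]
eef_rot: [0.707, 0.707, 0.0, 0.0]
wrist_force: [0.2, 0.4, -0.0]
gripper_width: 88.4
gripper_force: 0.0
```

Emit:
carry_out(steps=[-25,0,0,0,-12,0,0,0,-4,0,0,0,0,0,0,0,0,0,0,0])

```text
t: 44.55
ee_pos: [654.4, -131.2, 219.4]
eef_rot: [0.707, 0.708, 0.0, -0.0]
wrist_force: [0.9, 1.3, 0.2]
gripper_width: 87.8
gripper_force: 0.0
```

Run:
```python
from h import *
s=arm.read_state();print(np.round(s['ee_pos'],1))
for n in ['staining_jar','small_bottle','dropper_tall','dropper_short','specimen_jar']:
  for c in ('top','side'): print(n,c,[(np.round(d['at']).tolist(),round(d['p'],2)) for d in imaging.place_of(n,imaging.capture(c))][:4])
```

```text
[ 654.4 -131.2  219.4]
staining_jar top [([452.0, 262.0, 4.0], 0.58)]
staining_jar side []
small_bottle top [([652.0, -134.0, 2.0], 0.56)]
small_bottle side [([653.0, -140.0, 4.0], 0.69)]
dropper_tall top [([453.0, 371.0, 1.0], 0.42)]
dropper_tall side [([455.0, 366.0, 2.0], 0.69), ([654.0, 149.0, 61.0], 0.67)]
dropper_short top [([653.0, -136.0, -3.0], 0.46)]
dropper_short side [([426.0, 158.0, 7.0], 0.8)]
specimen_jar top [([632.0, 288.0, 3.0], 0.7), ([657.0, 145.0, 56.0], 0.55), ([336.0, 192.0, 2.0], 0.39)]
specimen_jar side [([336.0, 191.0, -0.0], 0.76)]
```

Emit:
carry_out(steps=[-1.6,0,25,0,0,0,25,0,0,0,25,0,0,0,25,0,0,0,18,0,0,0,6.5,0,0,0,0,0,0,0,0,0])

```text
t: 46.35
ee_pos: [654.8, -134.5, 95.8]
eef_rot: [0.707, 0.707, 0.0, 0.001]
wrist_force: [0.9, 0.9, 0.5]
gripper_width: 88.2
gripper_force: 0.0
```

Emit:
carry_out(steps=[0,0,0,0,0,0,0,0,0,0,0,0,0,0,0,0,0,0,0,0,0,0,0,0,0,0,0,0,0,0,0,0], grip=1)

```text
t: 47.15
ee_pos: [654.4, -134.4, 95.0]
eef_rot: [0.707, 0.707, 0.0, 0.0]
wrist_force: [-1.9, 0.7, 4.0]
gripper_width: 59.3
gripper_force: 30.0
```

Emit:
carry_out(steps=[0,0,-15,0,0,0,-25,0,0,0,-25,0,0,0,-30,0,0,0,-30,0,20,0,-15,0,35,0,-10,0,40,0,0,0,40,0,0,0,40,0,0,0])

```text
t: 48.15
ee_pos: [653.7, 43.3, 243.7]
eef_rot: [0.707, 0.707, -0.0, -0.001]
wrist_force: [0.5, 0.3, -2.6]
gripper_width: 59.5
gripper_force: 30.0
```

Emit:
carry_out(steps=[40,0,0,0,35,0,0,0,30,-10,0,0,18,-25,0,0,7,-30,0,0,0,-30,0,0,0,-26,0,0,0,-18,0,0,0,-9,0,0,0,0,0,0])

```text
t: 49.15
ee_pos: [505.5, 171.3, 244.6]
eef_rot: [0.707, 0.707, -0.0, -0.0]
wrist_force: [0.5, -0.4, -2.2]
gripper_width: 59.6
gripper_force: 30.0
```

Emit:
carry_out(steps=[0,0,25,0,0,0,30,0,0,0,30,0,0,0,25,0,0,0,17,0,0,0,10,0,0,0,4,0,0,0,0,0,0,0,0,0])

```text
t: 50.05
ee_pos: [506.9, 170.8, 104.5]
eef_rot: [0.707, 0.707, 0.001, 0.0]
wrist_force: [0.7, -0.3, -2.3]
gripper_width: 59.4
gripper_force: 30.0
```

Emit:
carry_out(steps=[0,0,3,0,0,0,2,0,0,0,1,0,0,0,0.5,0,0,0,0,0,0,0,0,0])

```text
t: 50.65
ee_pos: [506.3, 170.8, 97.9]
eef_rot: [0.707, 0.707, 0.0, 0.0]
wrist_force: [-2.7, -1.1, 5.2]
gripper_width: 59.7
gripper_force: 30.0
```

Emit:
carry_out(steps=[0,0,0,0,0,0,0,0,0,0,0,0,0,0,0,0,0,0,-10,0,0,0,-30,0,0,0,-30,0,0,0,-30,0,0,10,-30,0,0,30,0,0], grip=0)

```text
t: 51.65
ee_pos: [546.6, 171.2, 232.9]
eef_rot: [0.707, 0.707, 0.003, 0.002]
wrist_force: [0.6, -0.2, 0.0]
gripper_width: 88.0
gripper_force: 0.0
```

Emit:
carry_out(steps=[0,40,0,0,-15,40,0,0,-30,28,0,0,-40,0,0,0,-45,0,0,0,-45,0,0,0,-45,0,0,0,-45,0,0,0,-40,0,0,0,-35,0,0,0])

```text
t: 52.65
ee_pos: [653.9, -171.5, 228.0]
eef_rot: [0.707, 0.707, 0.0, 0.0]
wrist_force: [0.8, 0.7, -0.4]
gripper_width: 88.1
gripper_force: 0.0
```

Emit:
carry_out(steps=[-25,0,0,0,-12,0,0,0,-4,0,0,0,-1,0,0,0,0,0,0,0,0,0,0,0])

```text
t: 53.25
ee_pos: [654.5, -210.1, 227.5]
eef_rot: [0.707, 0.708, 0.0, 0.0]
wrist_force: [-0.5, 0.3, -0.2]
gripper_width: 88.0
gripper_force: 0.0
```

Down to 112.5: 115 mm.

Emit:
carry_out(steps=[-1,0,25,0,0,0,25,0,0,0,25,0,0,0,20,0,0,0,14,0,0,0,5,0,0,0,0,0,0,0,0,0])

```text
t: 54.05
ee_pos: [654.7, -212.4, 114.4]
eef_rot: [0.707, 0.707, 0.0, 0.001]
wrist_force: [0.2, 0.4, 0.5]
gripper_width: 88.2
gripper_force: 0.0
```

Emit:
carry_out(steps=[0,0,0,0,0,0,0,0,0,0,0,0,0,0,0,0,0,0,0,0,0,0,0,0,0,0,0,0,0,0,0,0], grip=1)

```text
t: 54.85
ee_pos: [654.4, -212.4, 113.7]
eef_rot: [0.707, 0.707, 0.0, 0.0]
wrist_force: [-2.9, -0.2, 5.3]
gripper_width: 67.0
gripper_force: 30.0
```

Emit:
carry_out(steps=[0,0,-15,0,0,0,-25,0,0,0,-25,0,0,0,-30,0,0,0,-30,0,20,0,-15,0,35,0,-10,0,40,0,0,0,40,0,0,0,40,0,0,0])

```text
t: 55.85
ee_pos: [653.7, -34.6, 261.9]
eef_rot: [0.707, 0.707, -0.0, -0.001]
wrist_force: [0.7, -0.3, -3.2]
gripper_width: 67.2
gripper_force: 30.0
```

Emit:
carry_out(steps=[40,0,0,0,40,0,0,0,40,0,0,0,40,0,0,0,40,0,0,0,40,-10,0,0,40,-20,0,0,35,-25,0,0,28,-25,0,0,18,-25,0,0])

```text
t: 56.85
ee_pos: [546.9, 326.4, 261.6]
eef_rot: [0.706, 0.708, -0.001, -0.001]
wrist_force: [-0.0, -1.1, -3.0]
gripper_width: 67.1
gripper_force: 30.0
```

Emit:
carry_out(steps=[10,-15,0,0,4,-8,0,0,0,-2,0,0,0,0,0,0,0,0,0,0])

```text
t: 57.35
ee_pos: [525.3, 336.9, 263.0]
eef_rot: [0.708, 0.707, -0.0, 0.0]
wrist_force: [-0.2, 1.1, -3.3]
gripper_width: 67.6
gripper_force: 30.0
```

Emit:
carry_out(steps=[1,-1,25,0,0,0,30,0,0,0,30,0,0,0,25,0,0,0,17,0,0,0,10,0,0,0,4,0,0,0,0,0,0,0,0,0])

```text
t: 58.25
ee_pos: [523.9, 338.8, 123.2]
eef_rot: [0.707, 0.707, 0.001, 0.0]
wrist_force: [-1.2, -0.1, -3.0]
gripper_width: 67.3
gripper_force: 30.0
```

Emit:
carry_out(steps=[0,0,2,0,0,0,1,0,0,0,0.5,0,0,0,0,0,0,0,0,0])

```text
t: 58.75
ee_pos: [523.4, 338.7, 118.8]
eef_rot: [0.707, 0.707, 0.0, 0.0]
wrist_force: [0.2, -0.5, -4.1]
gripper_width: 67.0
gripper_force: 30.0
```

Emit:
carry_out(steps=[0,0,1.5,0,0,0,0.7,0,0,0,0,0,0,0,0,0])

```text
t: 59.15
ee_pos: [523.3, 338.8, 116.7]
eef_rot: [0.707, 0.707, 0.0, 0.0]
wrist_force: [-1.1, 0.1, 0.4]
gripper_width: 67.2
gripper_force: 30.0
```

Emit:
carry_out(steps=[0,0,0.4,0,0,0,0,0])

```text
t: 59.35
ee_pos: [523.4, 338.8, 116.7]
eef_rot: [0.707, 0.707, 0.0, 0.0]
wrist_force: [-2.2, -0.4, 5.9]
gripper_width: 67.3
gripper_force: 30.0
```

Emit:
carry_out(steps=[0,0,0,0,0,0,0,0,0,0,0,0,0,0,0,0,0,0,-10,0,0,0,-30,0,0,0,-30,0,0,0,-40,0,0,0,-40,0,0,0,-30,0], grip=0)

```text
t: 60.35
ee_pos: [523.3, 338.7, 299.8]
eef_rot: [0.707, 0.707, 0.002, 0.001]
wrist_force: [0.7, -0.9, -0.8]
gripper_width: 88.2
gripper_force: 0.0
```

Emit:
carry_out(steps=[30,30,-10,0,30,40,0,0,0,40,0,0,0,0,0,0,0,0,0,0])

```text
t: 60.85
ee_pos: [633.7, 398.5, 305.4]
eef_rot: [0.707, 0.707, -0.0, -0.0]
wrist_force: [-0.2, 0.3, 0.0]
gripper_width: 88.3
gripper_force: 0.0
```

Run:
```python
from h import *
s=arm.read_state();print(np.round(s['ee_pos'],1),s['wrist_force'])
t=imaging.capture('top');S=imaging.capture('side')
for n in ['staining_jar','small_bottle','large_bottle','dropper_tall','dropper_short','specimen_jar','pan']:
  for c in (t,S): print(n,[(np.round(d['at']).tolist(),round(d['p'],2)) for d in imaging.place_of(n,c)][:4])
save('t9',t);save('s9',S)
```

```text
[633.7 398.5 305.4] [-0.22891356  0.29490461  0.03236585]
staining_jar []
staining_jar [([450.0, 263.0, 9.0], 0.83)]
small_bottle [([506.0, 171.0, 4.0], 0.77), ([526.0, 341.0, 7.0], 0.41)]
small_bottle [([506.0, 168.0, 5.0], 0.6), ([427.0, 159.0, 6.0], 0.56)]
large_bottle [([523.0, 339.0, 6.0], 0.58)]
large_bottle [([523.0, 337.0, 3.0], 0.69)]
dropper_tall []
dropper_tall [([450.0, 366.0, 1.0], 0.9)]
dropper_short [([424.0, 157.0, 4.0], 0.57)]
dropper_short [([424.0, 159.0, 5.0], 0.8)]
specimen_jar [([658.0, 145.0, 55.0], 0.69), ([628.0, 289.0, 1.0], 0.53), ([420.0, 160.0, 6.0], 0.53), ([334.0, 192.0, 2.0], 0.52)]
specimen_jar [([657.0, 146.0, 64.0], 0.95), ([635.0, 285.0, -0.0], 0.72), ([340.0, 191.0, 0.0], 0.68)]
pan [([654.0, 141.0, 58.0], 0.93)]
pan [([655.0, 148.0, 56.0], 0.81)]
```

View pics/s9.png

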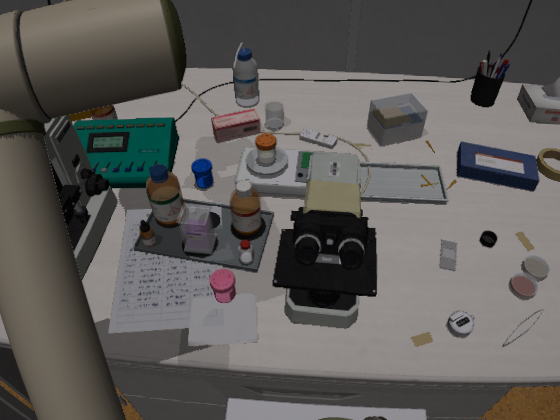

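Everything stands in place: the bottles at (165,195) and (246,208), the glass jar at (199,230), and the orange jar on the pan at (265,150).

```bash
python3 -c "
from rig import order
print(order.close_job())"
```

```text
the job is handed in; nothing more can be done
None
```

I handed in the job: the specimen jar stands on the balance pan about 2 mm from its centre by my measurements, and both bottles and the staining jar are back on their own pads, all upright, with the droppers undisturbed. It used about 61 of the 144 s; the judge's result was not shown.

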